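# Ease the blade bin's sprung flap shut

### The job

The yellow bin for spent blades has been left with its flap standing open. Ease that flap down until it is fully shut without ever letting its spring slam it, then let go. Leave the blue offcut bin's flap standing open.

Things in the scene. Friction and masses are not known exactly. Their poses are not given: they have to be found in the camera images.
- blade_flap (a joint): Flap of the YELLOW bin, to be shut; rad: 0 = open on its stop, leaning back a little past upright; 1.7 = shut, level on the rim. A spring strut past its dead centre parks it open below about 0.4; past that, spring and weight pull it shut, with up to about 4 N at the bar; let go, it slams. Flap 112 x 186 x 3 mm, 0.35 kg. Bin 110 deep, 180 wide, 130 high, screwed to the bench.
- blade_bar (a point): Middle of the yellow flap's pull bar: round steel, 10 mm thick, 84 long between its arms, parallel to the hinge, 155 mm from its axis, in the flap's plane. Between the two 10 mm thick arms 74 mm are free; 38 mm free gap between bar and flap edge, so fingers can straddle the bar throughout. Shut: 134 mm above the bench, 40 mm in front of the bin; open: about 288 mm up. Turns with the flap; y axis along the bar.
- blade_hinge (a point): Middle of the yellow bin's hinge axis, 134 mm above the bench, at the rear of the rim. Does not turn with the flap. y axis along the hinge, z up, -x to the bin's front. With a = 1.7 - joint value, the bar is 155 mm * cos(a) towards -x and 155 mm * sin(a) up from here. The bin is turned at most 0.4 rad from square to the bench.
- offcut_flap (a joint): Flap of the BLUE bin, same build and joint values as the yellow one, also open at the start; it stands beside the yellow bin, on either side, and must stay open.

How it is judged:
By the outcome, as a careful person would: the job done as asked, in the order asked, and still so for the second after the job is handed in, with the robot touching nothing.
It also fails if it takes over 43 s, if anything falls off the work surface, if the arm or the gripper's body presses on something with over 40 N, if the wrist force passes 120 N, or if a joint passes its speed limit or range.

### The arm

A 6-joint arm with a two-finger parallel gripper is mounted at the origin on the work surface. World frame = base frame: x ahead of the robot, y to its left, z up, the work surface at z = 0. Lengths are in m, angles in rad, forces in N, time in s.
With the tool pointing down it reaches from about 0.3 to 0.875 m from the base axis. Payload 6.4 kg.
Tool frame: the origin (TCP) lies between the finger pads; the fingertips stand 11 mm ahead of it and the grasp point (between the pads) lies 8 mm behind it; x points along the fingers, y is the direction in which the jaws open and shut, and the axes are right-handed (so a half turn about x gives the same grasp; the last joint's range is limited). The gripper opens to 85 mm and grips with 20 to 120 N. Pads are 22 mm wide; open, the fingers measure 114 mm over their backs; the gripper's body (76 mm by 85 mm) begins 54 mm behind the grasp point. The pads swing forward as they close: fully open they stand 13 mm farther back than shut.
Start: joints at [1.001, 0.181, 1.607, -0, 1.354, -0.206], TCP at [0.205, 0.537, 0.203] pointing down, gripper open.
Joint ranges: [-2.99, 2.99], [-0.89, 2.07], [0.3, 2.58], [-1.14, 4.28], [0, 2.63], [-3.12, 3.12]. Speed limits (rad/s): [2.57, 2.57, 3.01, 3.14, 3.14, 3.14].

### API

Orientations are given as a unit quaternion [w, x, y, z].
In Python, from station import env, snapshot gives the robot as it stands.
- The arm moves only by the shell command python3 -m inch 'ROWS' [FORCE]. ROWS is JSON, a list of rows, each a list of 7 numbers: the gripper's target within -1 to 1 (fully open at 1, half-way at 0, shut at -1), then the shift along the tool's x, y, z in m, then the turn, a rotation vector about the tool's x, y, z in degrees. In form: [[fingers, tx, ty, tz, ax, ay, az], ...]. A call has 1 to 5 rows; each row shifts and turns the pose as measured when the row begins, along the tool's axes as they then stand; what a row does not reach is not made up. A row lasts 1/12 s, in which the tool goes at most 41.7 mm and 7.16 degrees, less where a joint would pass 70% of its speed; a pose out of reach is approached as far as the arm can. A call is refused whole if a number of a shift passes 0.0417 or a number of a turn 7.16, either way. A call with a gripper value outside its range is refused whole. The fingers move at their own pace and stop on an object; FORCE is the grip in N (left out, the last holds). Time passes only in rows, so rows that do not move let the fingers close. It gives the time, the measured TCP pose, the force and the opening at its end, in the units of the state.
- env.get_obs(): the state, without advancing time (a new reading comes with each control period).
- snapshot(name): name is "scene" or "top" or "wrist"; returns a dict with "color" (480x640x3 uint8, blue, green, red), "camera_matrix" (3x3 intrinsics, pixels), "cam_to_world" (4x4, takes a point from camera to world coordinates); the wrist camera has in their place "T_tool_cam" (4x4, takes a point from camera to tool coordinates, whose origin is the TCP and whose axes are the tool frame's). Camera axes: x right, y down, z forward; pixel columns grow to the right and rows downward; lengths in m; the calibration is good to about 2 mm. The wrist camera is an equidistant fisheye: a pixel r from the principal point sees the ray r / f radians off the axis. A picture is of the moment at which its call begins: read the wrist's pose just before it. There is no depth.
- env.finish_job(): hands the job in, once; it reports no verdict.
The state is a dict: "t": time; "q": joint angles; "qvel": joint speeds; "joint_torque": joint torques, N m; "tcp_pos": TCP position; "eef_rot": TCP orientation; "wrist_force": force on the tool from outside, world axes, zero at the start; "torque": the same for the moment, N m; "grip_width": finger opening in m.
Only numpy, scipy, OpenCV 4.12 (cv2) and the standard library are available. Lean on these libraries where they do the work, as an engineer would, in place of code of your own. Each camera call takes 0.05 s, during which the arm holds its last target. There are 200 camera calls.

## Working session

There is one attempt and no reset: what is moved stays moved. The work goes in short steps, Python scripts to look and compute and a shell command to move; the robot and the scene stay as the last step left them, time stands still between calls to the robot, and variables do not carry over. Pictures are saved under pics/ and viewed, about 8 in all and at most 12, crops included, and the job is handed in when it is done.

```bash
mkdir -p pics; ls; python3 - <<'E'
from station import env,snapshot
import cv2,numpy as np
o=env.get_obs();print(o)
for n in("scene","top"):
    s=snapshot(n);cv2.imwrite(f"pics/{n}0.png",s["color"]);np.savez(f"pics/{n}0.npz",**{k:s[k] for k in s});print(n,s["camera_matrix"],s["cam_to_world"])
E
```

```text
pics
{'t': 0.0, 'q': array([ 1.00072519e+00,  1.81566372e-01,  1.60801110e+00, -1.13610550e-05,
        1.35381138e+00, -2.06296532e-01]), 'qvel': array([ 0.00059593,  0.00040404,  0.00050454, -0.00166871,  0.00043993,
       -0.00082122]), 'joint_torque': array([ 1.43688172e-03, -4.44850087e+01, -3.51356220e+01, -1.52324992e-05,
        8.46719515e-03, -4.02018532e-05]), 'tcp_pos': array([0.20423635, 0.53685273, 0.20196847]), 'eef_rot': array([ 0.69520552,  0.12731557,  0.69567901, -0.12849414]), 'wrist_force': array([-0.30144473,  0.03730822,  0.61040449]), 'torque': array([-0.02141724,  0.02523773,  0.02808449]), 'grip_width': 0.08531299468343492}
scene [[554.542807     0.         330.61315307]
 [  0.         554.542807   237.22768224]
 [  0.           0.           1.        ]] [[ 0.00898781  0.52307561 -0.85223889  1.48877336]
 [ 0.99971671  0.01408358  0.01918716 -0.02463344]
 [ 0.02203891 -0.85216991 -0.52280085  0.78775698]
 [ 0.          0.          0.          1.        ]]
top [[496.13838383   0.         333.57345277]
 [  0.         496.13838383 242.9757082 ]
 [  0.           0.           1.        ]] [[-0.02122484 -0.997049    0.07377531  0.56951738]
 [-0.99958346  0.02260626  0.01794033 -0.01044024]
 [-0.01955517 -0.0733638  -0.99711351  1.06384831]
 [ 0.          0.          0.          1.        ]]
```

View pics/scene0.png

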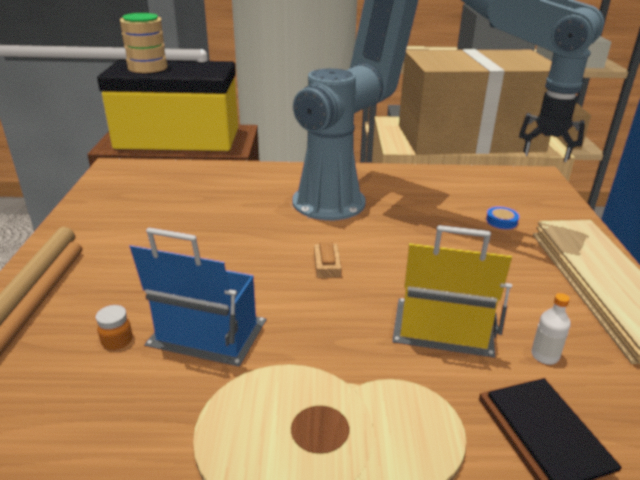

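View pics/top0.png

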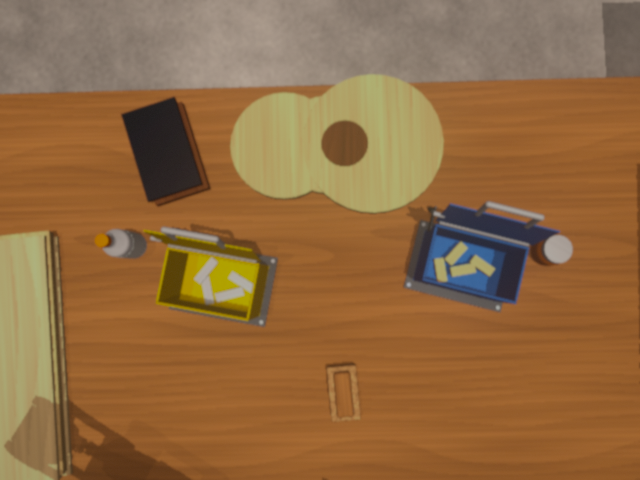

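The yellow bin is at about (455,290) in scene and (210,280) in top, with its hinge on the side away from the robot. The blue bin is well off to the -y side. Next I'll enlarge the yellow bar in both views.

```bash
python3 - <<'E'
import cv2,numpy as np
a=cv2.imread("pics/scene0.png")[215:365,380:530];b=cv2.imread("pics/top0.png")[205:335,135:285]
a=cv2.resize(a,(600,600),interpolation=cv2.INTER_CUBIC)
cv2.imwrite("pics/a.png",a)
cv2.imwrite("pics/b.png",cv2.resize(b,(690,598),interpolation=cv2.INTER_CUBIC))
E
```

```text
(no output)
```

View pics/a.png

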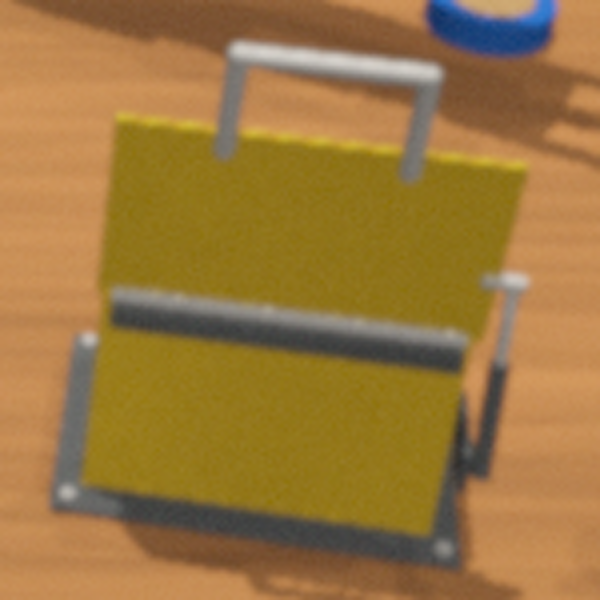

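View pics/b.png

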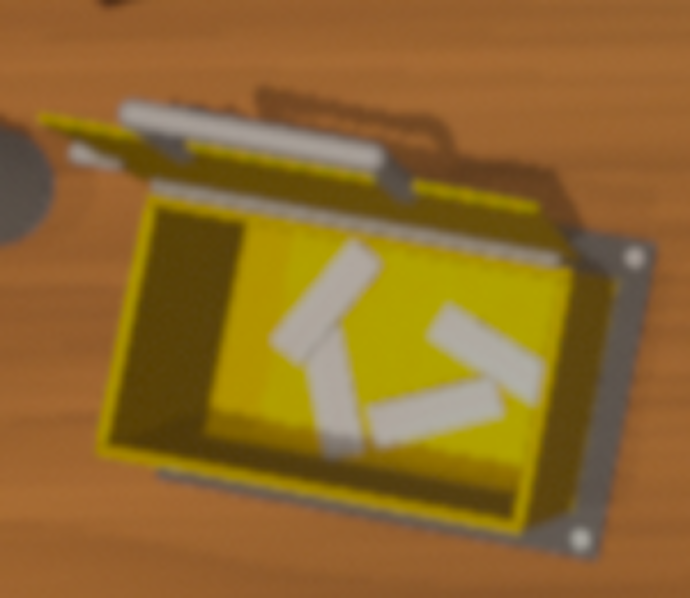

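```bash
cat > h.py <<'E'
import numpy as np
S=np.load("pics/scene0.npz");T=np.load("pics/top0.npz")
def sc(u,v): return np.array([(u+.5)/4-.5+380,(v+.5)/4-.5+215])
def tp(u,v): return np.array([(u+.5)/4.6-.5+135,(v+.5)/4.6-.5+205])
def ray(s,p):
    d=np.linalg.inv(s["camera_matrix"])@[*p,1]; M=s["cam_to_world"]; return M[:3,3],M[:3,:3]@d/np.linalg.norm(d)
def atz(s,p,z):
    o,d=ray(s,p); return o+d*(z-o[2])/d[2]
def tri(p,q):
    o1,d1=ray(S,p);o2,d2=ray(T,q);A=np.stack([d1,-d2],1);x=np.linalg.lstsq(A,o2-o1,rcond=None)[0]
    a=o1+x[0]*d1;b=o2+x[1]*d2;return (a+b)/2,np.linalg.norm(a-b)
E
python3 - <<'E'
from h import *
np.set_printoptions(precision=4,suppress=True)
bR,e=tri(sc(436,74),tp(122,112));print("bar+y",bR,e)
bL,e=tri(sc(236,50),tp(384,157));print("bar-y",bL,e, np.linalg.norm(bR-bL))
print("bar@z",atz(S,sc(336,62),.288),atz(T,tp(253,134.5),.288))
hR,e=tri(sc(463,348),tp(152,189));print("h+y",hR,e)
hL,e=tri(sc(112,304),tp(560,258));print("h-y",hL,e,np.linalg.norm(hR-hL))
for z in(.134,.14):print("h@z",atz(S,sc(287.5,326),z),atz(T,tp(356,223.5),z))
# front rim corners z=.13
for p in[(104,452),(518,527),(152,200),(572,265)]:print("rim",atz(T,tp(*p),.13))
E
```

```text
bar+y [0.6549 0.2737 0.2897] 0.002924402673019376
bar-y [0.6377 0.1859 0.2898] 0.0018179920338541658 0.08948520200109854
bar@z [0.6436 0.2307 0.288 ] [0.6465 0.2306 0.288 ]
h+y [0.6404 0.3199 0.1268] 0.005441389015514775
h-y [0.6084 0.1521 0.1262] 0.0029371463899903684 0.1708074133468699
h@z [0.6349 0.2317 0.134 ] [0.6242 0.2359 0.134 ]
h@z [0.6428 0.2294 0.14  ] [0.6238 0.2344 0.14  ]
rim [0.533 0.341 0.13 ]
rim [0.4992 0.1711 0.13  ]
rim [0.636  0.3216 0.13  ]
rim [0.6054 0.148  0.13  ]
```

```bash
cat >> h.py <<'E'
from scipy.spatial.transform import Rotation as R
np.set_printoptions(precision=4,suppress=True)
def st():
    from station import env
    o=env.get_obs();w,x,y,z=o["eef_rot"];return o,R.from_quat([x,y,z,w])
psi=-.19;xh=np.array([np.cos(psi),np.sin(psi),0]);bar=np.array([.6455,.2303,.289]);hinge=bar-.02*xh-[0,0,.1537]
def togo(target,ysign=None):
    """shift in tool axes to target TCP and turn to tool down with jaw along +-xh (nearest)"""
    o,r=st();d=r.inv().apply(np.array(target)-o["tcp_pos"])
    best=None
    for s in(1,-1):
        X=np.array([0,0,-1.]);Y=s*xh;G=R.from_matrix(np.stack([X,Y,np.cross(X,Y)],1))
        v=np.degrees((r.inv()*G).as_rotvec())
        print("turn opt",s,v)
    print("t",o["t"],"tcp",o["tcp_pos"],"shift",d*1000,"mm F",o["wrist_force"],"w",o["grip_width"],"q",o["q"]);print(r.as_matrix())
E
python3 -c "
from h import *
togo([*bar[:2],.36]);print(hinge)"
```

```text
turn opt 1 [80.044   0.0456  0.0828]
turn opt -1 [-99.956   -0.0868   0.0478]
t 0.1 tcp [0.2043 0.5369 0.2021] shift [-157.8609 -129.8267  521.3753] mm F [-0.6927  0.0385 -0.7813] w 0.08541391976662291 q [ 1.0007  0.1815  1.6079 -0.      1.3538 -0.2063]
[[-0.0008  0.3558  0.9346]
 [-0.0013  0.9346 -0.3558]
 [-1.     -0.0015 -0.0003]]
[0.6259 0.2341 0.1353]
```

```bash
R='x'
python3 -m inch '[[0,-0.025,0,0,6.7,0,0],[0,-0.025,0,0,6.7,0,0],[0,-0.025,0,0,6.7,0,0],[0,-0.025,0,0,6.7,0,0],[0,-0.025,0,0,6.7,0,0]]' 40
python3 -m inch '[[0,-0.025,0,0,6.7,0,0],[0,-0.01,0,0,6.7,0,0],[0,0,0,0,6.7,0,0],[0,0,0,0,6.7,0,0],[0,0,0,0,6.7,0,0]]'
python3 -m inch '[[0,0,0,0,6.7,0,0],[0,0,0,0,6.7,0,0]]'
python3 -c "
from h import *
togo([*bar[:2],.36])"
```

```text
t: 0.52
tcp_pos: [0.2014, 0.5323, 0.3203]
eef_rot: [0.625, 0.322, 0.626, -0.338]
wrist_force: [-0.6, -0.0, 0.3]
grip_width: 0.0428
t: 0.93
tcp_pos: [0.2027, 0.5345, 0.3637]
eef_rot: [-0.497, -0.499, -0.495, 0.509]
wrist_force: [-0.3, 0.7, -0.7]
grip_width: 0.0425
t: 1.1
tcp_pos: [0.2026, 0.5343, 0.3632]
eef_rot: [-0.432, -0.556, -0.429, 0.566]
wrist_force: [0.1, -0.3, -0.7]
grip_width: 0.0423
turn opt 1 [-4.0853  0.8314  0.3004]
turn opt -1 [175.9095   0.4614  -1.2768]
t 1.1 tcp [0.2026 0.5343 0.3632] shift [  3.4554 506.3968 179.2358] mm F [ 0.0608 -0.3375 -0.6701] w 0.04230612038262629 q [1.0007 0.1015 1.3792 0.     1.6763 1.262 ]
[[-0.0084  0.966  -0.2583]
 [-0.013  -0.2584 -0.966 ]
 [-0.9999 -0.0047  0.0147]]
```

```bash
python3 -m inch '[[0,0,0.036,0.013,-4,0.8,0.3],[0,0,0.036,0.013,0,0,0],[0,0,0.036,0.013,0,0,0],[0,0,0.036,0.013,0,0,0],[0,0,0.036,0.013,0,0,0]]'
python3 -m inch '[[0,0,0.036,0.013,0,0,0],[0,0,0.036,0.013,0,0,0],[0,0,0.036,0.013,0,0,0],[0,0,0.036,0.013,0,0,0],[0,0,0.036,0.013,0,0,0]]'
python3 -m inch '[[0,0,0.03,0.012,0,0,0],[0,0,0.03,0.012,0,0,0],[0,0,0.02,0.01,0,0,0]]'
python3 -c "
from h import *
togo([*bar[:2],.36])"
```

```text
t: 1.52
tcp_pos: [0.3616, 0.4326, 0.3606]
eef_rot: [-0.448, -0.545, -0.45, 0.547]
wrist_force: [0.5, 0.5, 0.0]
grip_width: 0.043
t: 1.93
tcp_pos: [0.5316, 0.3276, 0.3576]
eef_rot: [-0.448, -0.543, -0.451, 0.548]
wrist_force: [-0.7, 0.0, 0.8]
grip_width: 0.0428
t: 2.18
tcp_pos: [0.6088, 0.2731, 0.354]
eef_rot: [-0.447, -0.543, -0.45, 0.55]
wrist_force: [0.3, -0.7, 1.0]
grip_width: 0.0428
turn opt 1 [-0.3648  0.3157  0.5969]
turn opt -1 [179.6321   0.9356  -0.4949]
t 2.1833 tcp [0.6088 0.2731 0.354 ] shift [-6.251  44.2304 34.8335] mm F [ 0.2967 -0.6548  0.9662] w 0.04284912281807162 q [ 0.2444  0.3254  1.1331 -0.0006  1.6948  0.4407]
[[-0.0113  0.9807 -0.1951]
 [-0.0034 -0.1951 -0.9808]
 [-0.9999 -0.0104  0.0055]]
```

```bash
python3 -m inch '[[0,0,0.022,0.018,0,0.3,0.6],[0,0,0.022,0.017,0,0,0],[0,0,0,0,0,0,0]]'
python3 -c "
from h import *
togo([*bar[:2],.36])
from station import snapshot
import cv2
s=snapshot('wrist');cv2.imwrite('pics/w1.png',s['color']);np.savez('pics/w1.npz',**s);print(s['camera_matrix'],s['T_tool_cam'])"
```

```text
t: 2.43
tcp_pos: [0.6496, 0.2237, 0.3494]
eef_rot: [-0.447, -0.546, -0.448, 0.549]
wrist_force: [0.2, 0.2, -0.6]
grip_width: 0.0428
turn opt 1 [-0.6455  0.1878  0.2195]
turn opt -1 [179.3539   0.3435  -0.294 ]
t 2.4333 tcp [0.6496 0.2237 0.3494] shift [-10.5653  -5.4277  -5.6311] mm F [ 0.1589  0.239  -0.5959] w 0.04282982503322802 q [ 0.1602  0.3682  1.0869 -0.0018  1.6913  0.3612]
[[-0.0044  0.9798 -0.1999]
 [-0.0025 -0.1999 -0.9798]
 [-1.     -0.0038  0.0033]]
[[371.6483   0.     317.9683]
 [  0.     371.6483 237.1048]
 [  0.       0.       1.    ]] [[ 0.0011 -0.3081  0.9513 -0.1705]
 [ 1.      0.0007 -0.0009 -0.0005]
 [-0.0004  0.9513  0.3081 -0.08  ]
 [ 0.      0.      0.      1.    ]]
```

View pics/w1.png

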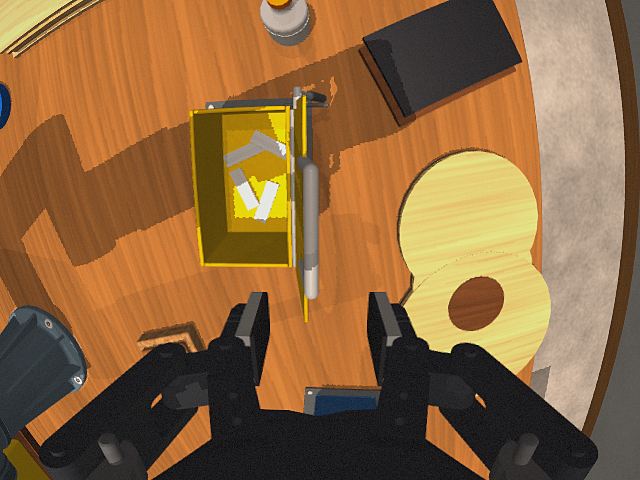

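The wrist view shows the bar from (313,163) to (312,297). It sits between the fingers, which are at about (260,320) and (380,320), and the blue bin is clear. I'll intersect this with the bar height.

```bash
python3 -c "
from h import *
s=np.load('pics/w1.npz');o,r=st();T=s['T_tool_cam'];K=s['camera_matrix']
for p in[(313,163),(312.5,230),(312,297)]:
    v=np.array([p[0]-K[0,2],p[1]-K[1,2]]);rr=np.linalg.norm(v);th=rr/K[0,0]
    d=np.array([*(v/rr*np.sin(th)),np.cos(th)]);d=r.apply(T[:3,:3]@d);c=o['tcp_pos']+r.apply(T[:3,3])
    P=c+d*(.289-c[2])/d[2];print(P,r.inv().apply(P-o['tcp_pos'])*1000)
"
```

```text
[0.6549 0.2787 0.289 ] [ 60.2645  -3.8075 -53.604 ]
[0.6458 0.2361 0.289 ] [ 60.3742  -4.2565 -10.0481]
[0.6355 0.1885 0.289 ] [60.4973 -4.8419 38.6488]
```

```bash
python3 -m inch '[[0,0.02,-0.0045,-0.007,0,0,0],[0,0.02,0,0,0,0,0],[0,0.018,0,0,0,0,0],[0,0.006,0,0,0,0,0],[0,0,0,0,0,0,0]]' 40
python3 -c "
from h import *
togo([.6453,.232,.281])
from station import snapshot
import cv2
s=snapshot('wrist');cv2.imwrite('pics/w2.png',s['color'][200:440,200:440].repeat(2,0).repeat(2,1))"
```

```text
t: 2.9
tcp_pos: [0.6429, 0.2361, 0.2831]
eef_rot: [-0.446, -0.546, -0.449, 0.549]
wrist_force: [-0.1, 0.8, 0.1]
grip_width: 0.0426
turn opt 1 [-0.5547  0.0452  0.3875]
turn opt -1 [179.4443   0.6067  -0.0708]
t 2.9 tcp [0.6429 0.2361 0.2831] shift [2.0644 3.2218 3.535 ] mm F [-0.129   0.775   0.1397] w 0.04264556226345107 q [0.1782 0.3812 1.1978 0.0017 1.5691 0.3779]
[[-0.0068  0.9801 -0.1984]
 [ 0.0005 -0.1984 -0.9801]
 [-1.     -0.0068  0.0008]]
```

View pics/w2.png

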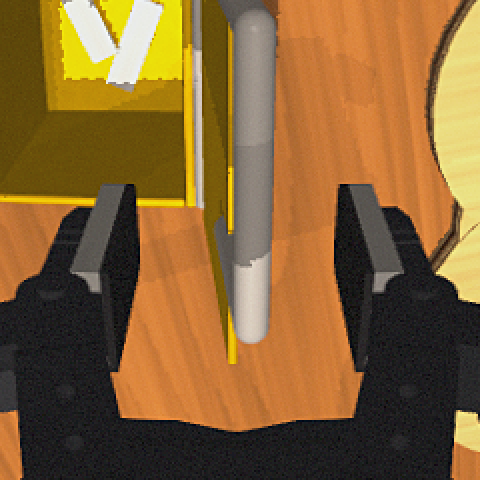

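The bar is between the pads, at about x=253 with the pads at 135 and 340. I'll centre it by 3 mm and close.

```bash
python3 -m inch '[[0,0.002,0.0032,0.002,0,0,0],[-0.5,0,0,0,0,0,0],[-1,0,0,0,0,0,0],[-1,0,0,0,0,0,0],[-1,0,0,0,0,0,0]]' 40
python3 -m inch '[[-1,0,0,0,0,0,0],[-1,0,0,0,0,0,0]]' 40
python3 -c "
from h import *
togo([.6453,.232,.281])"
```

```text
t: 3.37
tcp_pos: [0.6472, 0.235, 0.2868]
eef_rot: [0.448, 0.547, 0.449, -0.546]
wrist_force: [0.1, 0.1, -0.2]
grip_width: 0.0002
t: 3.53
tcp_pos: [0.6476, 0.235, 0.288]
eef_rot: [0.448, 0.548, 0.448, -0.546]
wrist_force: [0.1, -0.3, -0.8]
grip_width: 0.0002
turn opt 1 [-0.4656 -0.1557 -0.0853]
turn opt -1 [179.5341  -0.1336   0.2439]
t 3.5333 tcp [0.6476 0.235  0.288 ] shift [ 6.9867 -1.7123  3.3739] mm F [ 0.1416 -0.3364 -0.7768] w 0.0001720532191230788 q [0.1752 0.3817 1.1877 0.002  1.5698 0.3733]
[[ 0.002   0.9804 -0.1968]
 [ 0.0024 -0.1968 -0.9804]
 [-1.      0.0015 -0.0027]]
```

The gripper shut to 0, so the bar was missed. I'll take a look.

```bash
python3 -c "
from station import snapshot
import cv2,numpy as np
s=snapshot('wrist')['color'][200:400,220:420]
a=snapshot('scene')['color'][190:340,390:540]
cv2.imwrite('pics/w3.png',np.hstack([cv2.resize(x,(400,400),interpolation=2) for x in(s,a)]))"
```

```text
(no output)
```

View pics/w3.png

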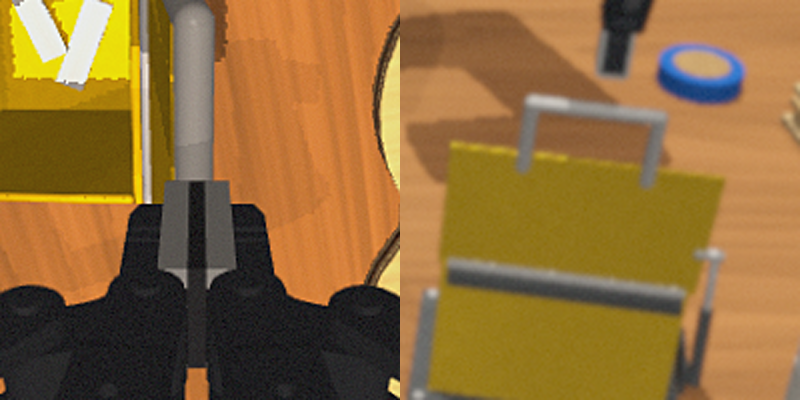

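```bash
python3 -c "
from h import *
def pj(s,P):
    M=np.linalg.inv(s['cam_to_world']);p=s['camera_matrix']@(M[:3,:3]@P+M[:3,3]);return p[:2]/p[2]
o,r=st();t=o['tcp_pos'];print(t, o['wrist_force'])
for k in(.011,-.008):print('scene tip',k,pj(S,t+r.apply([k,0,0])))
print('bar',pj(S,np.array([.6455,.232,.289])))
from station import snapshot
import cv2
s=snapshot('top')['color'][190:310,130:250];cv2.imwrite('pics/t3.png',cv2.resize(s,(600,600),interpolation=2))"
```

```text
[0.6476 0.2349 0.2879] [-0.6231  0.4451 -0.1028]
scene tip 0.011 [465.59   236.6533]
scene tip -0.008 [467.167  227.4657]
bar [464.6875 230.2106]
```

View pics/t3.png

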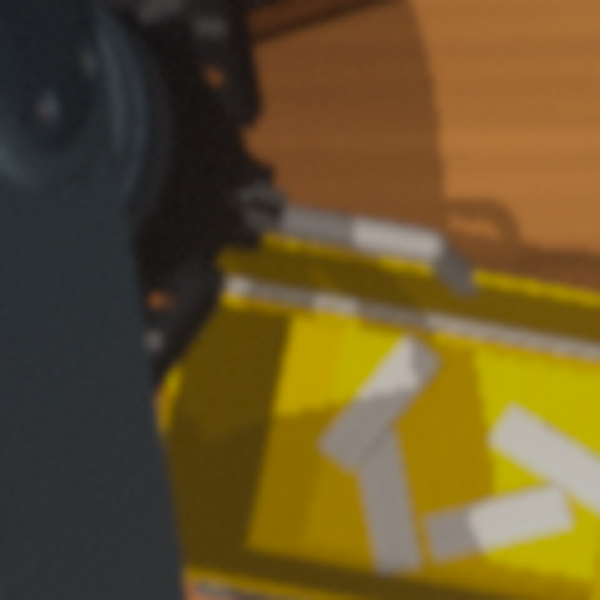

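```bash
python3 -c "
from h import *
def pj(s,P):
    M=np.linalg.inv(s['cam_to_world']);p=s['camera_matrix']@(M[:3,:3]@P+M[:3,3]);return p[:2]/p[2]
P=np.array([.2043,.5369,.2021]);y=np.array([.3558,.9346,0])
for k in(-1,1):print('start tips (open: 13 back)',pj(S,P+k*.045*y+[0,0,.002]))
print(tri((470,218),(182.4,230)))
o,r=st();print('top pred tip',pj(T,o['tcp_pos']+r.apply([.011,0,0])))
"
python3 - <<'E'
import cv2
a=cv2.imread("pics/scene0.png")[70:190,490:610]
from station import snapshot
b=snapshot("scene")["color"];cv2.imwrite("pics/scene4.png",b);b=b[150:270,405:525]
cv2.imwrite("pics/x4.png",cv2.resize(cv2.hconcat([a,b]),(800,400),interpolation=2))
E
```

```text
start tips (open: 13 back) [523.37   168.8323]
start tips (open: 13 back) [560.387  174.6912]
(array([0.6501, 0.2346, 0.3162]), np.float64(0.0032809912769825905))
top pred tip [189.0574 233.9319]
```

View pics/x4.png

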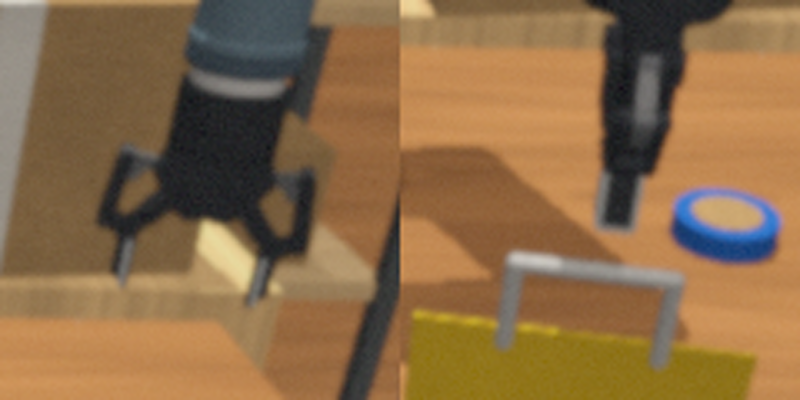

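The cameras and the state disagree. By triangulation the fingertips are at z≈0.316, while the state implies 0.277, so the real tool is about 39 mm higher than reported. The start image shows the same offset. Bar and bin heights agree with the given sizes, so I trust the cameras. I'll open, go down about 46 mm and check.

```bash
python3 -m inch '[[0,0,-0.0015,0.003,0,0,0],[0,0,0,0,0,0,0],[0,0,0,0,0,0,0],[0,0.02,0,0,0,0,0],[0,0.015,0,0,0,0,0]]' 40
python3 -m inch '[[0,0.012,0,0,0,0,0],[0,0,0,0,0,0,0]]' 40
python3 -c "
from h import *
togo([.6455,.232,.242])
def pj(s,P):
    p=s['camera_matrix'];return 
w=np.load('pics/w1.npz');T0=w['T_tool_cam'];K=w['camera_matrix']
for x in(.011,-.028):
  for z in(-.011,):
    p=T0[:3,:3].T@(np.array([x,0,z])-T0[:3,3]);th=np.arctan2(np.hypot(*p[:2]),p[2]);print('wrist pred closed tip',x,K[:2,2]+K[0,0]*th*p[:2]/np.hypot(*p[:2]))
from station import snapshot
import cv2
b=snapshot('scene')['color'][160:280,405:525];a=snapshot('wrist')['color'][200:400,220:420]
cv2.imwrite('pics/x5.png',np.hstack([cv2.resize(x,(400,400),interpolation=2) for x in(a,b)]))"
```

```text
t: 4.15
tcp_pos: [0.6471, 0.2323, 0.256]
eef_rot: [0.449, 0.55, 0.447, -0.544]
wrist_force: [0.7, -0.3, -1.2]
grip_width: 0.0429
t: 4.32
tcp_pos: [0.6459, 0.232, 0.2401]
eef_rot: [0.448, 0.549, 0.448, -0.545]
wrist_force: [0.2, -0.2, -0.2]
grip_width: 0.043
turn opt 1 [-0.485  -0.1973 -0.1978]
turn opt -1 [179.5145  -0.3099   0.3091]
t 4.3167 tcp [0.6459 0.232  0.2401] shift [-1.8558 -0.3437  0.0286] mm F [ 0.1594 -0.1737 -0.1665] w 0.04304915257359672 q [0.1713 0.3967 1.2615 0.002  1.4789 0.3696]
[[ 0.0041  0.9804 -0.1972]
 [ 0.0027 -0.1972 -0.9804]
 [-1.      0.0034 -0.0035]]
wrist pred closed tip 0.011 [319.2208 255.6731]
wrist pred closed tip -0.028 [319.4105 288.233 ]
```

View pics/x5.png

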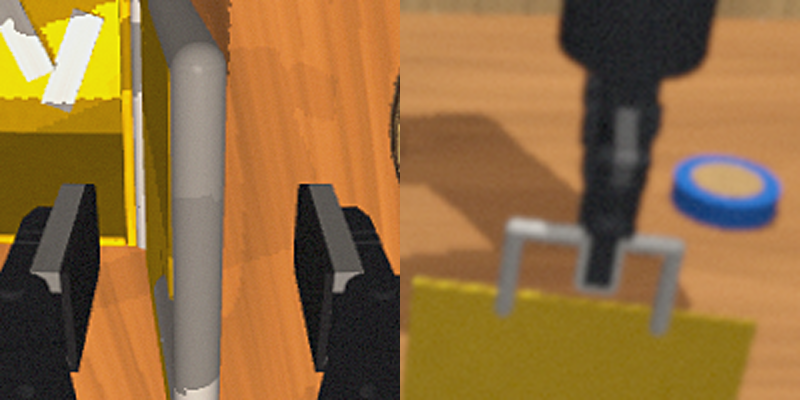

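This fits: the wrist image also puts the real tips about 39 mm behind where the tool frame says. In the scene view the fingers now straddle the bar near its middle, with the tips about 20 mm below it. Closing.

```bash
python3 -m inch '[[-0.5,0,0,0,0,0,0],[-1,0,0,0,0,0,0],[-1,0,0,0,0,0,0],[-1,0,0,0,0,0,0],[-1,0,0,0,0,0,0]]' 40
python3 -c "
from h import *
togo([.6453,.232,.242])"
```

```text
t: 4.83
tcp_pos: [0.6466, 0.2327, 0.2457]
eef_rot: [0.449, 0.55, 0.448, -0.544]
wrist_force: [2.0, -0.0, -4.1]
grip_width: 0.0084
turn opt 1 [-0.4529 -0.3003 -0.3732]
turn opt -1 [179.5456  -0.5848   0.4705]
t 4.8333 tcp [0.6466 0.2327 0.2457] shift [ 3.7147 -1.1498  0.9996] mm F [ 1.9501 -0.0461 -4.0619] w 0.00838320661451207 q [0.1719 0.393  1.2555 0.0026 1.4851 0.3696]
[[ 0.0074  0.9805 -0.1966]
 [ 0.0039 -0.1966 -0.9805]
 [-1.      0.0065 -0.0053]]
```

```bash
cat >> h.py <<'E'
H=np.array([.6466,.2327,.2457])-.155*(-np.cos(1.7)*xh+np.sin(1.7)*np.array([0,0,1]))
def prog(da=.15,n=2):
    """where am I on the arc, and the shift (tool axes, mm) to each next angle"""
    o,r=st();d=o["tcp_pos"]-H;f=-d@xh;a=np.arctan2(d[2],f)
    print("t %.2f a %.3f rad_err %.1fmm lat %.1fmm F"%(o["t"],a,(np.hypot(f,d[2])-.155)*1e3,(d@[-xh[1],xh[0],0])*1e3),o["wrist_force"],"w %.4f"%o["grip_width"])
    for k in range(1,n+1):
        b=a-k*da;print("  to a=%.2f"%b,r.inv().apply(H+.155*(-np.cos(b)*xh+np.sin(b)*np.array([0,0,1]))-o["tcp_pos"])*1e3)
E
python3 -m inch '[[-1,0.0005,-0.0046,0,0,0,0],[-1,0.0003,-0.0046,0,0,0,0],[-1,0.0002,-0.0046,0,0,0,0],[-1,0,-0.0046,0,0,0,0],[-1,0,-0.0046,0,0,0,0]]' 40
python3 -c "
from h import *
prog()"
```

```text
t: 5.25
tcp_pos: [0.6267, 0.237, 0.2473]
eef_rot: [0.451, 0.553, 0.445, -0.541]
wrist_force: [2.9, -0.3, -3.3]
grip_width: 0.0081
t 5.25 a 1.568 rad_err 0.3mm lat 0.4mm F [ 2.9471 -0.3383 -3.274 ] w 0.0081
  to a=1.42 [  1.6947 -23.1856   0.6562]
  to a=1.27 [  6.5388 -45.9017   0.9102]
```

```bash
python3 -m inch '[[-1,0.0001,-0.005,0,0,0,0],[-1,0.0002,-0.005,0,0,0,0],[-1,0.0004,-0.005,0,0,0,0],[-1,0.0005,-0.005,0,0,0,0],[-1,0.0007,-0.005,0,0,0,0]]' 40
python3 -c "
from h import *
prog()"
python3 -m inch '[[-1,0.0009,-0.005,0,0,0,0],[-1,0.001,-0.005,0,0,0,0],[-1,0.0012,-0.005,0,0,0,0],[-1,0.0013,-0.0048,0,0,0,0],[-1,0.0015,-0.0048,0,0,0,0]]' 40
python3 -c "
from h import *
prog();togo([.5,.2,.2])"
```

```text
t: 5.67
tcp_pos: [0.5995, 0.2426, 0.2455]
eef_rot: [0.451, 0.554, 0.445, -0.541]
wrist_force: [2.8, -0.1, -0.6]
grip_width: 0.0081
t 5.67 a 1.389 rad_err 1.1mm lat 0.8mm F [ 2.8468 -0.1409 -0.6356] w 0.0081
  to a=1.24 [  6.5332 -22.3908   1.051 ]
  to a=1.09 [ 15.3137 -43.8938   1.32  ]
t: 6.08
tcp_pos: [0.5722, 0.2481, 0.2384]
eef_rot: [0.451, 0.553, 0.445, -0.541]
wrist_force: [2.2, -0.2, -2.2]
grip_width: 0.0087
t 6.08 a 1.206 rad_err 1.8mm lat 1.1mm F [ 2.2048 -0.1874 -2.1856] w 0.0087
  to a=1.06 [ 11.1648 -20.577    1.3753]
  to a=0.91 [ 23.7472 -40.1003   1.6493]
turn opt 1 [-0.5074 -0.4588 -1.0176]
turn opt -1 [179.4841  -1.594    0.7186]
t 6.0833 tcp [0.5722 0.2481 0.2384] shift [ 36.8161 -61.9492  61.7505] mm F [ 2.2048 -0.1874 -2.1856] w 0.008685499893473654 q [0.219  0.2466 1.4566 0.0002 1.4189 0.4179]
[[ 0.019   0.9801 -0.1975]
 [ 0.0044 -0.1976 -0.9803]
 [-0.9998  0.0177 -0.0081]]
```

```bash
python3 -m inch '[[-1,0.002,-0.0044,0.0003,0,0,0],[-1,0.0022,-0.0043,0.0003,0,0,0],[-1,0.0024,-0.0042,0,0,0,0],[-1,0.0026,-0.0042,0,0,0,0],[-1,0.0027,-0.0041,0,0,0,0]]' 40
python3 -c "
from h import *
prog()"
python3 -m inch '[[-1,0.0028,-0.0041,0.0003,0,0,0],[-1,0.003,-0.004,0.0003,0,0,0],[-1,0.0031,-0.0039,0,0,0,0],[-1,0.0032,-0.0038,0,0,0,0],[-1,0.0033,-0.0037,0,0,0,0]]' 40
python3 -c "
from h import *
prog()"
```

```text
t: 6.5
tcp_pos: [0.549, 0.253, 0.2269]
eef_rot: [0.451, 0.554, 0.445, -0.54]
wrist_force: [0.2, -0.2, 1.0]
grip_width: 0.0081
t 6.50 a 1.037 rad_err 1.7mm lat 1.5mm F [ 0.1515 -0.2021  0.9987] w 0.0081
  to a=0.89 [ 14.3777 -18.4569   1.7554]
  to a=0.74 [ 30.0367 -35.611    2.0424]
t: 6.92
tcp_pos: [0.5269, 0.2575, 0.2095]
eef_rot: [0.45, 0.553, 0.446, -0.54]
wrist_force: [-1.0, 1.2, 0.1]
grip_width: 0.0079
t 6.92 a 0.855 rad_err 0.8mm lat 1.8mm F [-1.0291  1.2265  0.1097] w 0.0079
  to a=0.70 [ 16.799  -16.1057   2.0578]
  to a=0.55 [ 35.3399 -30.0949   2.3553]
```

```bash
python3 -m inch '[[-1,0.0031,-0.0032,0.0004,0,0,0],[-1,0.0032,-0.0031,0.0004,0,0,0],[-1,0.0033,-0.003,0.0004,0,0,0],[-1,0.0034,-0.0029,0.0004,0,0,0],[-1,0.0035,-0.0028,0,0,0,0]]' 40
python3 -c "
from h import *
prog()"
python3 -m inch '[[-1,0.0034,-0.0025,0.0004,0,0,0],[-1,0.0035,-0.0024,0.0004,0,0,0],[-1,0.0035,-0.0023,0,0,0,0],[-1,0.0036,-0.0022,0,0,0,0],[-1,0.0036,-0.0021,0,0,0,0]]' 40
python3 -c "
from h import *
prog()"
```

```text
t: 7.33
tcp_pos: [0.5095, 0.2611, 0.1903]
eef_rot: [0.449, 0.554, 0.447, -0.54]
wrist_force: [-1.9, 2.4, 1.2]
grip_width: 0.0086
t 7.33 a 0.686 rad_err 0.1mm lat 2.0mm F [-1.8619  2.3804  1.1573] w 0.0086
  to a=0.54 [ 18.8744 -13.499    2.3772]
  to a=0.39 [ 39.5212 -24.1359   2.721 ]
t: 7.75
tcp_pos: [0.4962, 0.2639, 0.1699]
eef_rot: [0.449, 0.553, 0.448, -0.54]
wrist_force: [0.1, 3.9, -1.7]
grip_width: 0.0081
t 7.75 a 0.528 rad_err -0.4mm lat 2.3mm F [ 0.094   3.8626 -1.6616] w 0.0081
  to a=0.38 [ 20.5432 -10.7073   2.626 ]
  to a=0.23 [ 42.6242 -17.908    2.9872]
```

```bash
python3 -m inch '[[-1,0.003,-0.0017,-0.0002,0,0,0],[-1,0.003,-0.0016,-0.0002,0,0,0],[-1,0.003,-0.0016,0,0,0,0],[-1,0.003,-0.0015,0,0,0,0],[-1,0.003,-0.0014,0,0,0,0]]' 40
python3 -c "
from h import *
prog()"
python3 -m inch '[[-1,0.003,-0.0012,0,0,0,0],[-1,0.003,-0.0011,0,0,0,0],[-1,0.003,-0.001,0,0,0,0],[-1,0.003,-0.0009,0,0,0,0],[-1,0.003,-0.0008,0,0,0,0]]' 40
python3 -c "
from h import *
prog(.1,3)"
```

```text
t: 8.17
tcp_pos: [0.4877, 0.2656, 0.1521]
eef_rot: [0.449, 0.553, 0.448, -0.541]
wrist_force: [-1.1, 3.7, -0.0]
grip_width: 0.0081
t 8.17 a 0.400 rad_err -0.5mm lat 2.3mm F [-1.1405  3.7067 -0.0333] w 0.0081
  to a=0.25 [21.6836 -8.1325  2.6492]
  to a=0.10 [ 44.5079 -12.4333   2.9734]
t: 8.58
tcp_pos: [0.4818, 0.2668, 0.135]
eef_rot: [0.448, 0.552, 0.448, -0.541]
wrist_force: [-1.7, 3.4, -1.1]
grip_width: 0.0079
t 8.58 a 0.282 rad_err -0.6mm lat 2.4mm F [-1.6596  3.4114 -1.0665] w 0.0079
  to a=0.18 [14.83   -4.2987  2.5915]
  to a=0.08 [30.1651 -6.4997  2.7972]
  to a=-0.02 [45.6433 -7.1586  2.9939]
```

```bash
python3 -m inch '[[-1,0.0027,-0.0008,-0.0002,0,0,0],[-1,0.0027,-0.0007,-0.0002,0,0,0],[-1,0.0027,-0.0007,0,0,0,0],[-1,0.0027,-0.0006,0,0,0,0],[-1,0.0027,-0.0005,0,0,0,0]]' 40
python3 -m inch '[[-1,0.0025,-0.0004,0,0,0,0],[-1,0.0025,-0.0004,0,0,0,0],[-1,0.0025,-0.0003,0,0,0,0],[-1,0.002,-0.0002,0,0,0,0],[-1,0.002,-0.0002,0,0,0,0]]' 40
python3 -c "
from h import *
prog(.05,2)"
```

```text
t: 9.0
tcp_pos: [0.4782, 0.2675, 0.1195]
eef_rot: [0.449, 0.552, 0.448, -0.541]
wrist_force: [-1.7, 2.7, -1.3]
grip_width: 0.0083
t: 9.42
tcp_pos: [0.4762, 0.2679, 0.1062]
eef_rot: [0.448, 0.552, 0.448, -0.542]
wrist_force: [-0.8, 3.3, -2.1]
grip_width: 0.0083
t 9.42 a 0.092 rad_err -0.3mm lat 2.4mm F [-0.8123  3.326  -2.1465] w 0.0083
  to a=0.04 [ 7.6715 -0.8638  2.4587]
  to a=-0.01 [15.4176 -1.0633  2.5428]
```

```bash
python3 -m inch '[[-1,0.0018,-0.0002,0,0,0,0],[-1,0.0018,-0.0001,0,0,0,0],[-1,0.0018,-0.0001,0,0,0,0],[-1,0.0015,0,0,0,0,0],[-1,0.0015,0,0,0,0,0]]' 40
python3 -m inch '[[-1,0.0015,0,0,0,0,0],[-1,0.0015,0,0,0,0,0],[-1,0.0012,0,0,0,0,0]]' 40
python3 -c "
from h import *
prog(.02,1)"
```

```text
t: 9.83
tcp_pos: [0.4756, 0.268, 0.0966]
eef_rot: [0.448, 0.551, 0.449, -0.542]
wrist_force: [-1.6, 3.3, -1.6]
grip_width: 0.0083
t: 10.08
tcp_pos: [0.4754, 0.2681, 0.0917]
eef_rot: [0.448, 0.551, 0.449, -0.542]
wrist_force: [-0.9, 3.7, -2.1]
grip_width: 0.0081
t 10.08 a -0.002 rad_err -0.2mm lat 2.4mm F [-0.8933  3.7316 -2.1373] w 0.0081
  to a=-0.02 [ 3.0738 -0.1705  2.4274]
```

```bash
python3 -m inch '[[-1,0.001,0,0,0,0,0],[-1,0.001,0,0,0,0,0],[-1,0.001,0,0,0,0,0]]' 40
python3 -m inch '[[-1,0.001,0,0,0,0,0],[-1,0.001,0,0,0,0,0],[-1,0.001,0,0,0,0,0]]' 40
python3 -m inch '[[-1,0.001,0,0,0,0,0],[-1,0.001,0,0,0,0,0],[-1,0.001,0,0,0,0,0]]' 40
python3 -c "
from h import *
prog(.02,1)"
```

```text
t: 10.33
tcp_pos: [0.4754, 0.268, 0.0915]
eef_rot: [0.448, 0.551, 0.449, -0.542]
wrist_force: [-5.9, 0.6, 6.2]
grip_width: 0.0081
t: 10.58
tcp_pos: [0.4754, 0.268, 0.0915]
eef_rot: [0.449, 0.551, 0.449, -0.542]
wrist_force: [-5.8, 1.9, 5.6]
grip_width: 0.0079
t: 10.83
tcp_pos: [0.4754, 0.268, 0.0915]
eef_rot: [0.449, 0.551, 0.449, -0.542]
wrist_force: [-5.5, 1.2, 6.6]
grip_width: 0.0081
t 10.83 a -0.003 rad_err -0.2mm lat 2.3mm F [-5.5478  1.2412  6.6408] w 0.0081
  to a=-0.02 [ 3.0789 -0.1806  2.3346]
```

Descent stopped at a≈0 with an upward reaction, so the flap appears to be on the rim. I'll check by eye before releasing.

```bash
python3 -c "
from station import snapshot
import cv2,numpy as np
a=snapshot('wrist')['color'][100:400,150:450]
b=snapshot('scene')['color'][200:380,370:550]
cv2.imwrite('pics/x6.png',np.hstack([cv2.resize(x,(400,400),interpolation=2) for x in(a,b)]))"
```

```text
(no output)
```

View pics/x6.png

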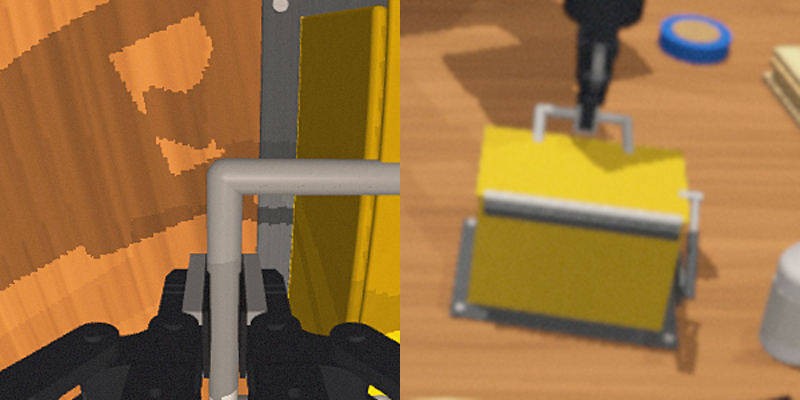

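Both views show the flap level on the rim, with the bar at about (585,125) in the scene crop held between the fingers. I'll open partway, since the inner finger sits in the 38 mm gap, then go straight up.

```bash
python3 -m inch '[[-0.4,0,0,0,0,0,0],[-0.4,0,0,0,0,0,0],[-0.4,0,0,0,0,0,0],[-0.4,0,0,0,0,0,0]]' 40
python3 -c "
from h import *
prog(.02,1)"
python3 -m inch '[[-0.4,-0.006,0,0,0,0,0],[-0.4,-0.008,0,0,0,0,0],[-0.4,-0.01,0,0,0,0,0],[-0.4,-0.015,0,0,0,0,0],[-0.4,-0.02,0,0,0,0,0]]'
python3 -c "
from h import *
prog(.02,1)"
```

```text
t: 11.27
tcp_pos: [0.4776, 0.2668, 0.093]
eef_rot: [0.45, 0.551, 0.447, -0.542]
wrist_force: [-0.5, 0.8, -0.9]
grip_width: 0.0256
t 11.27 a 0.007 rad_err -2.6mm lat 1.5mm F [-0.4579  0.7554 -0.9119] w 0.0256
  to a=-0.01 [ 3.0409 -2.5949  1.5645]
t: 11.68
tcp_pos: [0.4746, 0.2648, 0.1521]
eef_rot: [0.449, 0.549, 0.448, -0.544]
wrist_force: [-0.5, -0.0, 0.7]
grip_width: 0.0257
t 11.68 a 0.370 rad_err 11.3mm lat -0.9mm F [-0.5404 -0.0466  0.7269] w 0.0257
  to a=0.35 [ 7.0264  9.3629 -0.9554]
```

```bash
python3 -m inch '[[-0.4,-0.03,0,0,0,0,0],[-0.4,-0.03,0,0,0,0,0],[-0.4,-0.03,0,0,0,0,0],[-0.4,0,0,0,0,0,0],[-0.4,0,0,0,0,0,0]]'
python3 -m inch '[[-0.4,0,0,0,0,0,0],[-0.4,0,0,0,0,0,0],[-0.4,0,0,0,0,0,0],[-0.4,0,0,0,0,0,0],[-0.4,0,0,0,0,0,0]]'
python3 -c "
from station import snapshot
import cv2
cv2.imwrite('pics/x7.png',snapshot('scene')['color'])"
```

```text
t: 12.1
tcp_pos: [0.4759, 0.2651, 0.2563]
eef_rot: [0.451, 0.552, 0.446, -0.541]
wrist_force: [0.0, -1.1, -1.1]
grip_width: 0.0259
t: 12.52
tcp_pos: [0.4749, 0.2647, 0.2552]
eef_rot: [0.451, 0.552, 0.446, -0.542]
wrist_force: [0.5, -0.3, -0.4]
grip_width: 0.0259
```

View pics/x7.png

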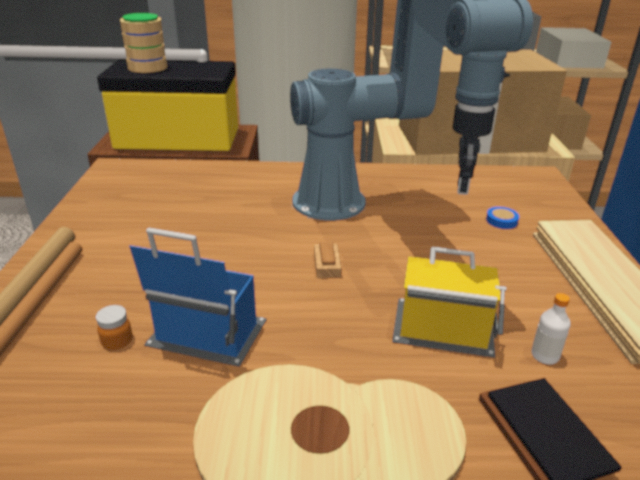

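The yellow flap is shut at about (452,280), the blue one is still open at (180,275), and the gripper is clear at (464,190). Handing in.

```bash
python3 -c "
from station import env
print(env.finish_job())"
```

```text
the job is handed in; nothing more can be done
None
```

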